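# Put the sample containers away in their matching holders

### The job

Put the four white containers with grey lids (jar, pot, square bottle, slide box) away: set each one down upright, lid up, inside the cut-out of the black holder plate that matches its shape and size, resting flat on the white floor. Do not push aside or knock over the dropper bottle and the little aluminium cup standing among them.

Things in the scene. Friction and masses are not known exactly. Their poses are not given: they have to be found in the camera images.
- jar: wide round screw-top jar, white body and grey lid, diameter 60 mm (lid 58 mm, from 55 mm up), 72 mm high; standing. Origin: centre of the underside, z up. 0.12 to 0.25 kg.
- pot: small round screw-top sample pot, white body and grey lid, diameter 36 mm throughout, 60 mm high; standing. Origin: centre of the underside, z up. 40 to 85 g.
- bottle: square white reagent bottle, 46 x 46 mm with flat sides 62 mm high (square to its x and y axes), then a round grey cap of diameter 26 mm from 65 to 84 mm above the underside; standing. Origin: centre of the underside, z up. 0.10 to 0.21 kg.
- slide_box: oblong white slide box with a grey lid, closed: 32 mm along its x, 92 mm along its y, 36 mm high; lying lid up. Origin: centre of the underside, z up. 60 to 130 g.
- holder_big_round: charcoal plate fixed to the bench, 84 mm along x, 120 mm along y, 12 mm thick, with a round cut-out, diameter 72 mm in its middle, 9 mm deep, showing a white floor that lies 3 mm above the bench. Origin: centre of the underside, on the bench. It is the holder for the jar, which has 6 mm of play all round; fingertips must stay above the 12 mm rim on release.
- holder_small_round: charcoal plate fixed to the bench, 84 mm along x, 120 mm along y, 12 mm thick, with a round cut-out, diameter 48 mm in its middle, 9 mm deep, showing a white floor that lies 3 mm above the bench. Origin: centre of the underside, on the bench. It is the holder for the pot, which has 6 mm of play all round; fingertips must stay above the 12 mm rim on release.
- holder_square: charcoal plate fixed to the bench, 84 mm along x, 120 mm along y, 12 mm thick, with a square cut-out, 58 x 58 mm in its middle, 9 mm deep, showing a white floor that lies 3 mm above the bench. Origin: centre of the underside, on the bench. It is the holder for the bottle, which has 6 mm of play all round; fingertips must stay above the 12 mm rim on release.
- holder_oblong: charcoal plate fixed to the bench, 84 mm along x, 120 mm along y, 12 mm thick, with an oblong cut-out, 44 along x by 104 along y mm in its middle, 9 mm deep, showing a white floor that lies 3 mm above the bench. Origin: centre of the underside, on the bench. It is the holder for the slide box, which has 6 mm of play all round; fingertips must stay above the 12 mm rim on release.
- dropper: bystander: small amber glass dropper bottle with a black rubber top, diameter 30 mm, 57 mm high. Origin: centre of the underside.
- cup: bystander: small open aluminium cup, diameter 40 mm at the rim, 26 mm high. Origin: centre of the underside.

How it is judged (in metres and radians):
At the end, for the whole second after the job is handed in: Jar in the big round cut-out, pot in the small round one, bottle in the square one, slide box in the oblong one: each within 12 mm of its holder's centre, standing on the cut-out's floor (underside less than 6 mm above the bench), upright within 0.1 rad, lid up, released and at rest (horizontal distance between jar and holder_big_round below 0.012 m and z of jar in the frame of holder_big_round between 0 and 0.006 m and angle between each of jar, pot, bottle, slide_box's own z axis and vertical below 0.1 rad and linear speed of each of jar, pot, bottle, slide_box below 0.02 m/s and angular speed of each of jar, pot, bottle, slide_box below 0.2 rad/s and horizontal distance between pot and holder_small_round below 0.012 m and z of pot in the frame of holder_small_round between 0 and 0.006 m and horizontal distance between bottle and holder_square below 0.012 m and z of bottle in the frame of holder_square between 0 and 0.006 m and horizontal distance between slide_box and holder_oblong below 0.012 m and z of slide_box in the frame of holder_oblong between 0 and 0.006 m); the robot touches nothing.
It fails at once if the dropper bottle is shifted more than 25 mm or knocked over (distance of dropper from where it was at the start of the episode above 0.025 m or angle between dropper's own z axis and vertical above 0.5 rad).
It fails at once if the aluminium cup is shifted more than 25 mm or knocked over (distance of cup from where it was at the start of the episode above 0.025 m or angle between cup's own z axis and vertical above 0.5 rad).
It also fails if it takes over 99 s, if anything falls off the work surface, if the arm or the gripper's body presses on something with over 40 N, if the wrist force passes 120 N, or if a joint passes its speed limit or range.

### The arm

A 6-joint arm with a two-finger parallel gripper is mounted at the origin on the work surface. World frame = base frame: x ahead of the robot, y to its left, z up, the work surface at z = 0. Lengths are in mm, angles in rad, forces in N, time in s.
With the tool pointing down it reaches from about 350 to 850 mm from the base axis. Payload 8.1 kg.
Tool frame: the origin (TCP) lies at the very end of the fingers, on their centre line; the grasp point (between the pads) lies 19 mm behind it; z points along the fingers, y is the direction in which the jaws open and shut (so a half turn about z gives the same grasp; the last joint's range is limited). The gripper opens to 93 mm and grips with 3 to 60 N. Pads are 15 mm wide; open, the fingers measure 128 mm over their backs; the gripper's body (75 mm by 188 mm) begins 65 mm behind the grasp point.
Start: joints at [1.064, 0.13, 1.488, -0, 1.523, -0.085], TCP at [245.622, 547.426, 218.635] pointing down, gripper open.
Joint ranges: [-2.96, 2.96], [-0.89, 2.26], [0.02, 2.5], [-1.34, 4.48], [0, 2.73], [-2.66, 2.66]. Speed limits (rad/s): [2.39, 2.39, 2.79, 3.14, 3.14, 3.14].

### API

Orientations are given as a unit quaternion [x, y, z, w].
In Python, from station import env, imaging gives the robot as it stands.
- The arm moves only by the shell command python3 -m crank 'ROWS'. ROWS is a JSON object of lists of equal length, an entry for each row: "dp": the shift along the tool's x, y, z in mm, a list of three; "rotation": the turn, a rotation vector about the tool's x, y, z in degrees, a list of three; "fingers": the closure, from 0 (fully open) to 1 (shut). In form: {"dp": [[tx, ty, tz], ...], "rotation": [[rx, ry, rz], ...], "fingers": [fingers, ...]}. A call has 1 to 10 rows; each row is the pose to reach, as a shift and turn from the pose measured when the call began, along the tool's axes at that moment; what a row does not reach only later rows make up. A row lasts 1/12 s, in which the tool goes at most 41.7 mm and 7.16 degrees, less where a joint would pass 70% of its speed; a pose out of reach is approached as far as the arm can. A call with a gripper value outside its range is refused whole. The fingers move at their own pace and stop on an object; the grip force is fixed at half the most. Time passes only in rows, so rows that repeat a pose let the fingers close. It gives the time, the measured TCP pose, the force and the opening at its end, in the units of the state.
- env.state(): the state, without advancing time (a new reading comes with each control period).
- imaging.grab_frame(name): name is "side" or "top"; returns the picture (420x560x3 uint8, red, green, blue); there is no depth.
- imaging.camera_params(name): a dict with "vfov" (degrees; the focal length in pixels is half the picture's height over the tangent of half this angle, whatever the lens; pixels are square), "cx", "cy" (the principal point, pixels), "pose" (4x4, takes a point from camera to world coordinates). Camera axes: x right, y down, z forward; pixel columns grow to the right and rows downward; lengths in mm; the calibration is good to about 2 mm. A picture is of the moment at which its call begins. camera_params takes no time and is no camera call.
- env.hand_in(): hands the job in, once; it reports no verdict.
The state is a dict: "clock": time; "qpos": joint angles; "dq": joint speeds; "joint_efforts": joint torques, N m; "tool_pos": TCP position; "eef_rot": TCP orientation; "ft_force": force on the tool from outside, world axes, zero at the start; "moment": the same for the moment, N m; "grip_width": finger opening in mm.
Only numpy, scipy, OpenCV 4.12 (cv2) and the standard library are available. Lean on these libraries where they do the work, as an engineer would, in place of code of your own. Each camera call takes 0.05 s, during which the arm holds its last target.

## Working session

There is one attempt and no reset: what is moved stays moved. The work goes in short steps, Python scripts to look and compute and a shell command to move; the robot and the scene stay as the last step left them, time stands still between calls to the robot, and variables do not carry over. Pictures are saved under pics/ and viewed, and the job is handed in when it is done.

```bash
mkdir -p pics; python3 - <<'E'
from station import env, imaging
import cv2
for n in("top","side"):
    im=imaging.grab_frame(n); cv2.imwrite(f"pics/{n}0.png",im[:,:,::-1])
    p=imaging.camera_params(n); print(n,p)
print(env.state())
E
```

```text
top {'vfov': 46.25851734874678, 'cx': 270.4751096917659, 'cy': 212.38676014707409, 'pose': array([[ 2.18198526e-02, -9.82578751e-01,  1.84561348e-01,
         3.66562442e+02],
       [-9.99494214e-01, -2.57108728e-02, -1.87154075e-02,
        -2.54256871e+00],
       [ 2.31345950e-02, -1.84059632e-01, -9.82642785e-01,
         8.93175716e+02],
       [ 0.00000000e+00,  0.00000000e+00,  0.00000000e+00,
         1.00000000e+00]])}
side {'vfov': 49.13082473318996, 'cx': 284.5012805637787, 'cy': 211.2452119238562, 'pose': array([[ 8.81769368e-01, -2.86866509e-01,  3.74420069e-01,
         1.60632334e+02],
       [-4.71057274e-01, -4.94762397e-01,  7.30284339e-01,
        -7.13579024e+02],
       [-2.42451481e-02, -8.20315656e-01, -5.71396882e-01,
         6.02347418e+02],
       [ 0.00000000e+00,  0.00000000e+00,  0.00000000e+00,
         1.00000000e+00]])}
{'clock': 0.1, 'qpos': array([ 1.06357836e+00,  1.31094082e-01,  1.48916968e+00,  5.30636887e-06,
        1.52292908e+00, -8.53663217e-02]), 'dq': array([-0.00057015, -0.00228092, -0.00116748,  0.00177078, -0.00119577,
        0.0014285 ]), 'joint_efforts': array([ 1.07207543e-03, -5.61338711e+01, -4.93098521e+01,  7.70687638e-02,
        2.89983919e-02, -9.96286872e-05]), 'tool_pos': array([245.39168429, 546.98946326, 217.6876457 ]), 'eef_rot': array([ 2.09365355e-01,  9.77837158e-01, -7.64456692e-04, -2.36142765e-04]), 'ft_force': array([-0.32751207,  0.48430904, -0.11900095]), 'moment': array([-0.01314746, -0.0117009 , -0.01468465]), 'grip_width': 93.29662732733787}
```

View pics/top0.png

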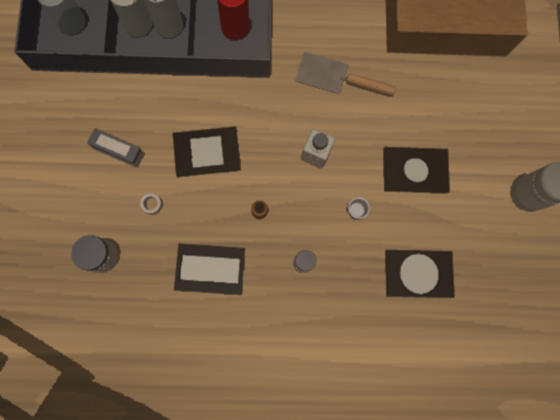

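View pics/side0.png

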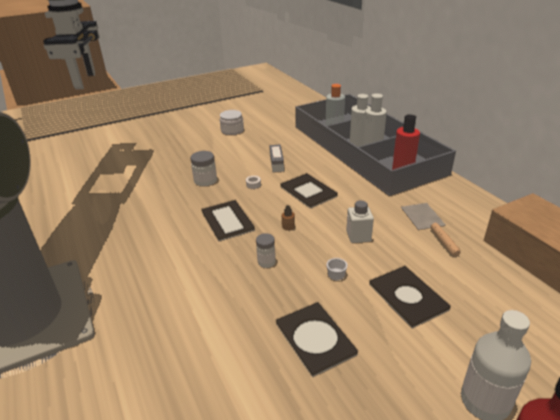

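```bash
cat > h.py <<'E'
import numpy as np, cv2
from station import env, imaging
from scipy.spatial.transform import Rotation as R
def grab(n): return imaging.grab_frame(n)
def ray(n,u,v):
    p=imaging.camera_params(n); f=210/np.tan(np.radians(p['vfov'])/2)
    d=np.array([(u-p['cx'])/f,(v-p['cy'])/f,1.]); T=np.array(p['pose'])
    return T[:3,3],T[:3,:3]@d
def pt(n,u,v,z):
    o,d=ray(n,u,v); return o+d*(z-o[2])/d[2]
def proj(n,P):
    p=imaging.camera_params(n); f=210/np.tan(np.radians(p['vfov'])/2); T=np.array(p['pose'])
    c=T[:3,:3].T@(np.array(P,float)-T[:3,3]); return np.array([p['cx']+f*c[0]/c[2],p['cy']+f*c[1]/c[2]])
E
python3 - <<'E'
import cv2
a=cv2.imread('pics/top0.png')[110:310,60:460]; cv2.imwrite('pics/t0z.png',cv2.convertScaleAbs(cv2.resize(a,(800,400),interpolation=cv2.INTER_CUBIC),alpha=1.5))
a=cv2.imread('pics/side0.png')[90:390,170:470]; cv2.imwrite('pics/s0z.png',cv2.resize(a,(600,600),interpolation=cv2.INTER_CUBIC))
E
```

```text
(no output)
```

View pics/t0z.png

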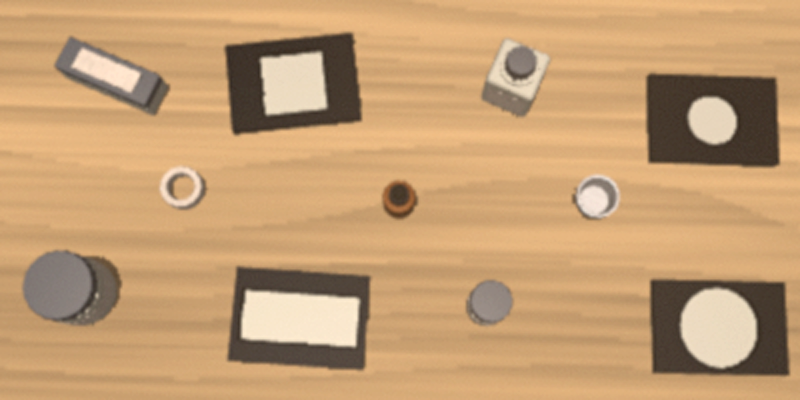

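View pics/s0z.png

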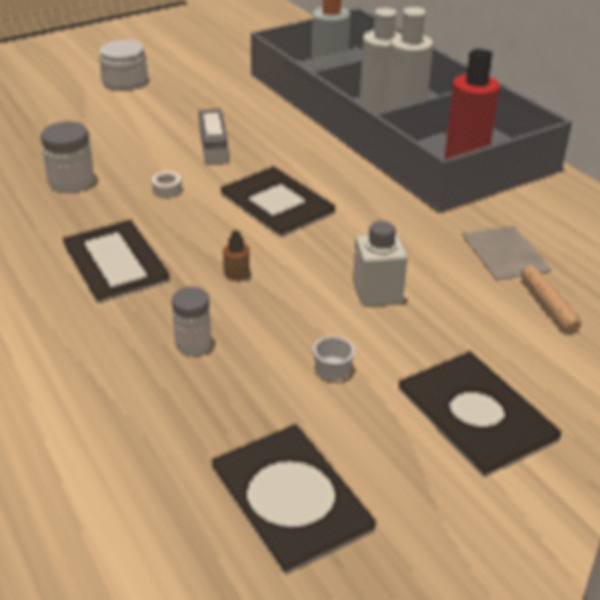

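```bash
python3 - <<'E'
from h import *
def seg(n,seed_box,mask):
    x0,y0,x1,y1=seed_box; m=np.zeros(mask.shape,np.uint8); m[y0:y1,x0:x1]=mask[y0:y1,x0:x1]
    cs,_=cv2.findContours(m,cv2.RETR_EXTERNAL,cv2.CHAIN_APPROX_NONE); return max(cs,key=cv2.contourArea)[:,0,:].astype(float)
boxes={'top':dict(sq=(168,120,246,182),obl=(168,238,250,300),sm=(376,140,456,198),big=(378,242,460,304)),
'side':dict(sq=(278,172,342,210),obl=(198,198,258,242),sm=(366,264,452,330),big=(274,300,360,376))}
for n in boxes:
    im=cv2.imread(f'pics/{n}0.png').astype(int); 
    g=im.max(2); print(n,'dark',g[150,180] if n=='top' else '')
    mask=((g<(70 if n=='top' else 85)).astype(np.uint8))*255
    white=(((im[:,:,0]>110)&(im.max(2)-im.min(2)<60)).astype(np.uint8))*255
    for k,b in boxes[n].items():
        c=seg(n,b,mask)
        W=np.array([pt(n,u,v,12)[:2] for u,v in c],np.float32)
        r=cv2.minAreaRect(W)
        out=[n,k,np.round(r[0],1),np.round(r[1],1),round(r[2],1)]
        try:
            c=seg(n,b,white); W=np.array([pt(n,u,v,3)[:2] for u,v in c],np.float32); r=cv2.minAreaRect(W)
            out+=['white',np.round(r[0],1),np.round(r[1],1),round(r[2],1)]
        except Exception as e: out+=[e]
        print(*out)
E
```

```text
top dark 43
top sq [645.  102.8] [ 84.8 118.3] 7.7 white [647.5 103.7] [54.2 56.1] 7.7
top obl [427.4  87. ] [118.9  81.9] 87.4 white [427.7  87.8] [102.3  42.4] 87.4
top sm [ 620.6 -289.2] [120.3  84.3] 89.6 white [ 622.5 -292.2] [41.8 43.1] 88.3
top big [ 428.  -288.7] [ 81.9 120.6] 0.1 white [ 427.7 -291.3] [65.8 68.9] 88.4
side dark 
side sq [640.3  93.8] [ 86.1 122.8] 7.8 white [647.3 107. ] [52.  51.6] 7.3
side obl [423.8  79.1] [124.6  82.6] 87.4 white [427.6  91.4] [96.6 42.7] 87.0
side sm [ 616.  -295.1] [121.5  87.1] 89.5 white [ 622.9 -289.1] [41.8 43.7] 19.1
side big [ 424.3 -294.3] [ 83.9 122.3] 0.1 white [ 428.  -288.1] [63.9 71.9] 60.8
```

```bash
cat > fit.py <<'E'
from h import *
from scipy.optimize import minimize
S=4
def poly(n,P,shape=(420,560)):
    q=np.array([proj(n,p) for p in P]); return ((q+.5)*S-.5)
def fill(q,hull=True,box=None):
    x0,y0,x1,y1=box; m=np.zeros(((y1-y0)*S,(x1-x0)*S),np.uint8); q=(q-[x0*S,y0*S]).astype(np.float32)
    if hull: q=cv2.convexHull(q)[:,0]
    cv2.fillPoly(m,[np.round(q*16).astype(np.int32)],255,shift=4)
    return m
def down(m): return cv2.resize(m,None,fx=1/S,fy=1/S,interpolation=cv2.INTER_AREA)/255.
def rot(x,y,a,pts):
    c,s=np.cos(a),np.sin(a); return [[x+c*p[0]-s*p[1],y+s*p[0]+c*p[1],p[2]] for p in pts]
def rect(w,h,z): return [[sx*w/2,sy*h/2,z] for sx,sy in((1,1),(-1,1),(-1,-1),(1,-1))]
def circ(d,z): return [[d/2*np.cos(t),d/2*np.sin(t),z] for t in np.linspace(0,2*np.pi,40)[:-1]]
def fit(fn,x0,steps):
    best=minimize(fn,x0,method='Nelder-Mead',options=dict(initial_simplex=[x0]+[np.array(x0)+np.eye(len(x0))[i]*s for i,s in enumerate(steps)],xatol=.02,fatol=1e-3,maxiter=300))
    return best.x,best.fun
E
cat > hold.py <<'E'
from fit import *
boxes={'top':dict(sq=(168,120,246,182),obl=(168,238,250,300),sm=(376,140,456,198),big=(378,242,460,304)),
'side':dict(sq=(278,172,342,210),obl=(198,198,258,242),sm=(366,264,452,330),big=(274,300,360,376))}
cut=dict(sq=lambda z:rect(58,58,z),obl=lambda z:rect(44,104,z),sm=lambda z:circ(48,z),big=lambda z:circ(72,z))
g={'sq':(646,104,.13),'obl':(427,88,-.045),'sm':(621,-290,0),'big':(428,-290,0)}
for k in g:
  def cost(x,views):
    e=0
    for n in views:
        im=ims[n]; b=boxes[n][k]; x0,y0,x1,y1=b
        out=fill(poly(n,rot(*x,rect(84,120,0)+rect(84,120,12))),True,b)
        wh=cv2.bitwise_and(fill(poly(n,rot(*x,cut[k](3))),True,b),fill(poly(n,rot(*x,cut[k](12))),True,b))
        o=down(out);w=down(wh); r=im[y0:y1,x0:x1]
        # grey blue channel: wood mid, dark low, white high -> targets
        e+=((o-(r<TH[n][0])-0.0-0)**2*(1-0)).sum()if 0 else np.abs((o-w)-(r<TH[n][0])).sum()
    return e
  # dark = max channel below thr
  ims={n:cv2.imread(f'pics/{n}0.png').max(2).astype(int) for n in boxes}
  TH={'top':(85,),'side':(105,)}
  for v in (('top',),('side',),('top','side')):
    x,f=fit(lambda x:cost(x,v),g[k],(4,4,.05)); print(k,v,np.round(x,3),round(f,1))
E
python3 hold.py
```

```text
Traceback (most recent call last):
  File "hold.py", line 21, in <module>
    x,f=fit(lambda x:cost(x,v),g[k],(4,4,.05)); print(k,v,np.round(x,3),round(f,1))
        ~~~^^^^^^^^^^^^^^^^^^^^^^^^^^^^^^^^^^^
  File "fit.py", line 17, in fit
    best=minimize(fn,x0,method='Nelder-Mead',options=dict(initial_simplex=[x0]+[np.array(x0)+np.eye(len(x0))[i]*s for i,s in enumerate(steps)],xatol=.02,fatol=1e-3,maxiter=300))
  File "hold.py", line 21, in <lambda>
    x,f=fit(lambda x:cost(x,v),g[k],(4,4,.05)); print(k,v,np.round(x,3),round(f,1))
                     ~~~~^^^^^
  File "hold.py", line 12, in cost
    wh=cv2.bitwise_and(fill(poly(n,rot(*x,cut[k](3))),True,b),fill(poly(n,rot(*x,cut[k](12))),True,b))
                            ~~~~^^^^^^^^^^^^^^^^^^^^^
  File "fit.py", line 5, in poly
    q=np.array([proj(n,p) for p in P]); return ((q+.5)*S-.5)
                ~~~~^^^^^
  File "h.py", line 12, in proj
    p=imaging.camera_params(n); f=210/np.tan(np.radians(p['vfov'])/2); T=np.array(p['pose'])
ValueError: time passes only in moves, steps and waits
```

```bash
python3 - <<'E'
s=open('h.py').read()
s=s.replace("def ray","import pickle,os\nif not os.path.exists('cam.pkl'): pickle.dump({n:imaging.camera_params(n) for n in('top','side')},open('cam.pkl','wb'))\nCAM=pickle.load(open('cam.pkl','rb'))\ndef ray",1).replace("p=imaging.camera_params(n)","p=CAM[n]")
open('h.py','w').write(s)
E
python3 hold.py; python3 -c "
from h import *
print(env.state()['clock'])"
```

```text
sq ('top',) [6.47235e+02 1.03213e+02 1.37000e-01] 144.3
sq ('side',) [6.45606e+02 1.03566e+02 1.58000e-01] 210.9
sq ('top', 'side') [6.46529e+02 1.03162e+02 1.48000e-01] 363.2
obl ('top',) [ 4.27888e+02  8.74800e+01 -4.70000e-02] 165.6
obl ('side',) [ 4.25899e+02  8.72860e+01 -6.00000e-02] 200.3
obl ('top', 'side') [ 4.27726e+02  8.73970e+01 -4.50000e-02] 383.5
sm ('top',) [ 6.22447e+02 -2.90168e+02 -5.00000e-03] 121.6
sm ('side',) [ 6.21126e+02 -2.90222e+02 -8.00000e-03] 247.8
sm ('top', 'side') [ 6.21971e+02 -2.90143e+02 -6.00000e-03] 404.9
big ('top',) [ 4.28312e+02 -2.89951e+02 -1.00000e-03] 121.1
big ('side',) [ 4.26742e+02 -2.90833e+02  2.00000e-03] 276.7
big ('top', 'side') [ 4.27626e+02 -2.90426e+02 -5.00000e-03] 440.3
0.1
```

```bash
cat > obj.py <<'E'
from fit import *
import sys
boxes={'top':dict(jar=(66,228,126,278),pot=(288,246,324,276),bottle=(296,124,342,172),slide=(80,122,152,174)),
'side':dict(jar=(182,142,224,192),pot=(248,228,282,272),bottle=(338,196,380,248),slide=(262,138,292,178))}
boxes['top'].update(cup=(340,192,376,224),dropper=(246,196,274,222)); boxes['side'].update(cup=(320,252,354,284),dropper=(276,200,300,232))
mod=dict(jar=circ(60,0)+circ(60,55)+circ(58,72),pot=circ(36,0)+circ(36,60),slide=rect(32,92,0)+rect(32,92,36),cup=circ(40,26)+circ(36,0),dropper=circ(30,0)+circ(30,30))
if __name__=='__main__':
  vis=[]
  g=dict(jar=(450,290,0),pot=(440,-67,0),bottle=(640,-75,-.4),slide=(640,255,-.4))
  for n in('top','side'):
    im=cv2.imread(f'pics/{n}0.png'); s=cv2.cvtColor(im,cv2.COLOR_BGR2HSV)[:,:,1]
    vis.append(s)
  cv2.imwrite('pics/sat0.png',cv2.resize(np.hstack(vis),(800,300)))
  ims=dict(top=vis[0],side=vis[1])
  TH=dict(top=75,side=75)
  def masks(n,k,x,b):
    if k=='bottle':
      m=fill(poly(n,rot(*x,rect(46,46,0)+rect(46,46,62))),True,b)|fill(poly(n,rot(*x,circ(26,65)+circ(26,84))),True,b)
    else: m=fill(poly(n,rot(*x,mod[k])),True,b)
    return down(m)
  for k in g:
    def cost(x,vs):
      e=0
      for n in vs:
        b=boxes[n][k];x0,y0,x1,y1=b
        e+=np.abs(masks(n,k,x,b)-(ims[n][y0:y1,x0:x1]<TH[n])).sum()
      return e
    for v in(('top',),('side',),('top','side')):
      if k in('jar','pot'):
        x,f=fit(lambda x:cost((x[0],x[1],0),v),g[k][:2],(8,8))
      else: x,f=min((fit(lambda x:cost(x,v),g[k][:2]+(a,),(8,8,.1)) for a in (g[k][2]-.25,g[k][2],g[k][2]+.25)),key=lambda r:r[1])
      print(k,v,np.round(x,3),round(f,1))
E
python3 obj.py
```

```text
jar ('top',) [446.195 283.191] 109.3
jar ('side',) [444.792 281.091] 61.8
jar ('top', 'side') [445.568 283.174] 173.4
pot ('top',) [442.891 -79.735] 45.2
pot ('side',) [440.986 -80.503] 64.8
pot ('top', 'side') [441.928 -79.256] 115.1
bottle ('top',) [ 6.49418e+02 -1.01434e+02 -3.78000e-01] 106.6
bottle ('side',) [ 6.47612e+02 -1.01768e+02 -5.24000e-01] 74.2
bottle ('top', 'side') [ 6.48729e+02 -1.01496e+02 -4.48000e-01] 203.1
slide ('top',) [ 6.44882e+02  2.68643e+02 -4.12000e-01] 114.4
slide ('side',) [ 6.44078e+02  2.67956e+02 -4.16000e-01] 36.7
slide ('top', 'side') [ 6.44599e+02  2.69222e+02 -4.20000e-01] 155.1
```

View pics/sat0.png

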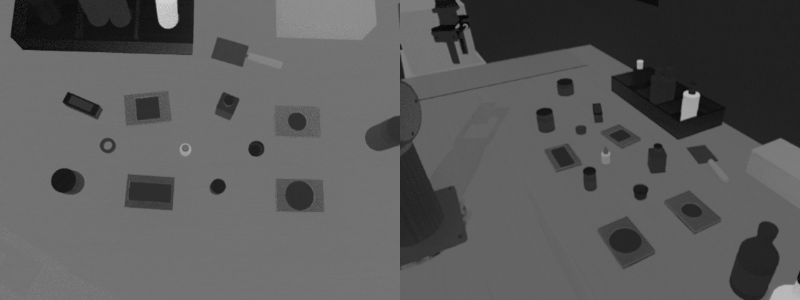

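```bash
cat > go.py <<'E'
import sys
from h import *
s=env.state(); p=s['tool_pos']; Rc=R.from_quat(s['eef_rot'])
def show():
    y=Rc.as_matrix()[:,1]; print('t',round(s['clock'],2),'tcp',np.round(p,1),'jaw',round(np.degrees(np.arctan2(y[1],y[0])),1),'tilt',round(np.degrees(np.arccos(-Rc.as_matrix()[2,2])),2),'F',np.round(s['ft_force'],1),'w',round(s['grip_width'],1))
if __name__=='__main__':
    show()
    a=list(map(float,sys.argv[1:]))
    for i in range(0,len(a),4):
        t=np.array(a[i:i+3]); j=np.radians(a[i+3])
        y=np.array([np.cos(j),np.sin(j),0]); z=np.array([0,0,-1.]); M=np.stack([np.cross(y,z),y,z],1)
        best=min((( Rc.inv()*R.from_matrix(m)).as_rotvec(degrees=True) for m in (M,M@np.diag([-1,-1,1]))),key=lambda v:np.linalg.norm(v))
        print('->',a[i:i+4],'dp',np.round(Rc.inv().apply(t-p),1).tolist(),'rot',np.round(best,1).tolist(), 'q6 change guess', round(s['qpos'][5],2))
E
python3 go.py 445.5 283 130 0 445.5 283 130 32
```

```text
t 0.1 tcp [245.4 547.  217.7] jaw 65.8 tilt 0.09 F [-0.3  0.5 -0.1] w 93.3
-> [445.5, 283.0, 130.0, 0.0] dp [-290.7, -158.8, 87.9] rot [-0.1, 0.0, 65.8] q6 change guess -0.09
-> [445.5, 283.0, 130.0, 32.0] dp [-290.7, -158.8, 87.9] rot [-0.1, 0.0, 33.8] q6 change guess -0.09
```

```bash
python3 -m crank '{"dp":[[-290.7,-158.8,87.9],[-290.7,-158.8,87.9],[-290.7,-158.8,87.9],[-290.7,-158.8,87.9],[-290.7,-158.8,87.9],[-290.7,-158.8,87.9],[-290.7,-158.8,87.9],[-290.7,-158.8,87.9],[-290.7,-158.8,87.9],[-290.7,-158.8,87.9]],"rotation":[[0,0,65.8],[0,0,65.8],[0,0,65.8],[0,0,65.8],[0,0,65.8],[0,0,65.8],[0,0,65.8],[0,0,65.8],[0,0,65.8],[0,0,65.8]],"fingers":[0,0,0,0,0,0,0,0,0,0]}'; python3 go.py 445.5 283 20 0
```

```text
clock: 0.93
tool_pos: [446.2, 279.8, 128.3]
eef_rot: [0.711, 0.704, -0.002, 0.0]
ft_force: [0.2, 0.6, -0.3]
grip_width: 93.0
t 0.93 tcp [446.2 279.8 128.3] jaw -0.6 tilt 0.25 F [ 0.2  0.6 -0.3] w 93.0
-> [445.5, 283.0, 20.0, 0.0] dp [3.6, -0.4, 108.3] rot [-0.2, 0.2, -0.6] q6 change guess 0.47
```

```bash
python3 -m crank '{"dp":[[3.6,-0.4,0],[3.6,-0.4,0],[3.6,-0.4,20],[3.6,-0.4,40],[3.6,-0.4,60],[3.6,-0.4,80],[3.6,-0.4,95],[3.6,-0.4,105],[3.6,-0.4,108],[3.6,-0.4,108]],"rotation":[[0,0,-0.6],[0,0,-0.6],[0,0,-0.6],[0,0,-0.6],[0,0,-0.6],[0,0,-0.6],[0,0,-0.6],[0,0,-0.6],[0,0,-0.6],[0,0,-0.6]],"fingers":[0,0,0,0,0,0,0,0,0,0]}'; python3 go.py 445.5 283 20 0; python3 -c "
from h import *
cv2.imwrite('pics/j1.png',grab('side')[60:260,100:400,::-1].repeat(2,0).repeat(2,1))"
```

```text
clock: 1.77
tool_pos: [444.6, 283.7, 19.9]
eef_rot: [0.706, 0.708, -0.003, -0.0]
ft_force: [-0.5, -0.0, -0.5]
grip_width: 92.9
t 1.77 tcp [444.6 283.7  19.9] jaw 0.2 tilt 0.32 F [-0.5 -0.  -0.5] w 92.9
-> [445.5, 283.0, 20.0, 0.0] dp [-0.7, 0.9, -0.1] rot [-0.2, 0.2, 0.2] q6 change guess 0.47
```

View pics/j1.png

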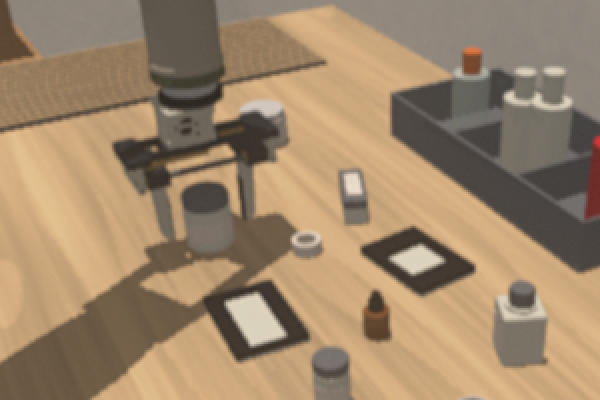

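The picture shows the jar at (205,215) between the two fingers; closing.

```bash
python3 -m crank '{"dp":[[0,0,0],[0,0,0],[0,0,0],[0,0,0],[0,0,0],[0,0,0],[0,0,0],[0,0,0]],"rotation":[[0,0,0],[0,0,0],[0,0,0],[0,0,0],[0,0,0],[0,0,0],[0,0,0],[0,0,0]],"fingers":[1,1,1,1,1,1,1,1]}'; python3 -m crank '{"dp":[[0,0,-5],[0,0,-15],[0,0,-30],[0,0,-50],[0,0,-70],[0,0,-80],[0,0,-80],[0,0,-80]],"rotation":[[0,0,0],[0,0,0],[0,0,0],[0,0,0],[0,0,0],[0,0,0],[0,0,0],[0,0,0]],"fingers":[1,1,1,1,1,1,1,1]}';python3 go.py 428 -290 100 0
```

```text
clock: 2.48
tool_pos: [445.5, 283.9, 21.1]
eef_rot: [0.706, 0.708, -0.002, 0.0]
ft_force: [-0.2, 0.2, 3.7]
grip_width: 59.7
clock: 3.15
tool_pos: [446.2, 284.3, 101.5]
eef_rot: [0.706, 0.708, -0.001, 0.0]
ft_force: [-1.0, -0.1, -2.9]
grip_width: 59.9
t 3.15 tcp [446.2 284.3 101.5] jaw 0.1 tilt 0.15 F [-1.  -0.1 -2.9] w 59.9
-> [428.0, -290.0, 100.0, 0.0] dp [-574.2, -19.4, 2.9] rot [-0.1, 0.1, 0.1] q6 change guess 0.47
```

```bash
python3 -m crank '{"dp":[[-20,-1,-10],[-50,-2,-20],[-85,-3,-30],[-120,-4,-40],[-155,-6,-40],[-190,-8,-40],[-225,-9,-40],[-260,-10,-40],[-295,-11,-40],[-330,-12,-40]],"rotation":[[0,0,0],[0,0,0],[0,0,0],[0,0,0],[0,0,0],[0,0,0],[0,0,0],[0,0,0],[0,0,0],[0,0,0]],"fingers":[1,1,1,1,1,1,1,1,1,1]}';python3 go.py 428 -290 100 0
```

```text
clock: 3.98
tool_pos: [433.5, -47.0, 140.6]
eef_rot: [0.706, 0.708, -0.002, -0.001]
ft_force: [1.4, -0.9, -2.4]
grip_width: 59.4
t 3.98 tcp [433.5 -47.  140.6] jaw 0.1 tilt 0.23 F [ 1.4 -0.9 -2.4] w 59.4
-> [428.0, -290.0, 100.0, 0.0] dp [-242.9, -5.9, 41.1] rot [-0.2, 0.1, 0.1] q6 change guess -0.23
```

```bash
python3 -m crank '{"dp":[[-30,-1,0],[-65,-2,0],[-100,-3,0],[-135,-4,5],[-170,-5,15],[-205,-6,25],[-230,-6,35],[-242.9,-5.9,41],[-242.9,-5.9,41],[-242.9,-5.9,41]],"rotation":[[0,0,0],[0,0,0],[0,0,0],[0,0,0],[0,0,0],[0,0,0],[0,0,0],[0,0,0],[0,0,0],[0,0,0]],"fingers":[1,1,1,1,1,1,1,1,1,1]}';python3 go.py 428 -290 24 0; python3 -c "
from h import *
for n in('side','top'): cv2.imwrite(f'pics/j2{n}.png',grab(n)[...,::-1])"
```

```text
clock: 4.82
tool_pos: [426.7, -289.4, 98.0]
eef_rot: [0.707, 0.707, -0.002, -0.003]
ft_force: [-0.3, -0.0, -2.4]
grip_width: 60.0
t 4.82 tcp [ 426.7 -289.4   98. ] jaw 0.0 tilt 0.38 F [-0.3 -0.  -2.4] w 60.0
-> [428.0, -290.0, 24.0, 0.0] dp [-0.7, 1.8, 74.0] rot [-0.4, -0.1, 0.0] q6 change guess -0.69
```

View pics/j2side.png

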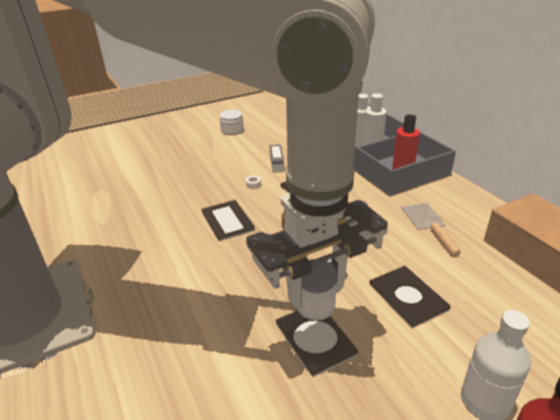

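View pics/j2top.png

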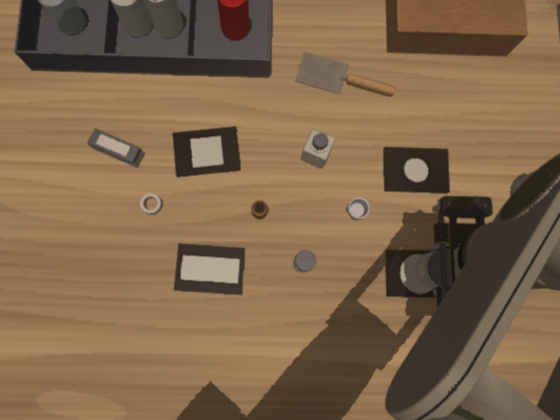

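The jar hangs over the big round holder: side (318,290) above plate (316,337). Lowering.

```bash
python3 -m crank '{"dp":[[-0.7,1,10],[-0.7,1,22],[-0.7,1,35],[-0.7,1,48],[-0.7,1,58],[-0.7,1,64],[-0.7,1,69],[-0.7,1,72],[-0.7,1,73],[-0.7,1,73]],"rotation":[[0,0,0],[0,0,0],[0,0,0],[0,0,0],[0,0,0],[0,0,0],[0,0,0],[0,0,0],[0,0,0],[0,0,0]],"fingers":[1,1,1,1,1,1,1,1,1,1]}';python3 go.py 428 -290.3 23 0
```

```text
clock: 5.75
tool_pos: [428.6, -289.7, 26.5]
eef_rot: [0.706, 0.708, -0.002, -0.001]
ft_force: [0.0, -0.3, -1.7]
grip_width: 59.8
t 5.75 tcp [ 428.6 -289.7   26.5] jaw 0.2 tilt 0.25 F [ 0.  -0.3 -1.7] w 59.8
-> [428.0, -290.3, 23.0, 0.0] dp [-0.6, -0.5, 3.5] rot [-0.3, 0.0, 0.2] q6 change guess -0.69
```

```bash
python3 -m crank '{"dp":[[0,0,1],[0,0,2],[0,0,3],[0,0,4],[0,0,4]],"rotation":[[0,0,0],[0,0,0],[0,0,0],[0,0,0],[0,0,0]],"fingers":[1,1,1,1,1]}'
```

```text
clock: 6.17
tool_pos: [428.9, -290.1, 24.1]
eef_rot: [0.706, 0.708, -0.002, -0.001]
ft_force: [-5.2, 4.7, 11.8]
grip_width: 59.6
```

Contact with the floor (about 12 N up, TCP 24). Release and rise.

```bash
python3 -m crank '{"dp":[[0,0,0],[0,0,0],[0,0,0],[0,0,0],[0,0,-20],[0,0,-50],[0,0,-85],[0,0,-110],[0,0,-110]],"rotation":[[0,0,0],[0,0,0],[0,0,0],[0,0,0],[0,0,0],[0,0,0],[0,0,0],[0,0,0],[0,0,0]],"fingers":[0,0,0,0,0,0,0,0,0]}'; python3 go.py 442 -79.6 135 0 442 -79.6 21 0
```

```text
clock: 6.92
tool_pos: [432.4, -292.4, 140.7]
eef_rot: [0.706, 0.708, -0.001, 0.004]
ft_force: [0.3, -0.1, 0.7]
grip_width: 93.1
t 6.92 tcp [ 432.4 -292.4  140.7] jaw 0.2 tilt 0.47 F [ 0.3 -0.1  0.7] w 93.1
-> [442.0, -79.6, 135.0, 0.0] dp [212.8, 10.2, 4.1] rot [0.2, 0.4, 0.2] q6 change guess -0.69
-> [442.0, -79.6, 21.0, 0.0] dp [213.6, 9.8, 118.1] rot [0.2, 0.4, 0.2] q6 change guess -0.69
```

```bash
python3 -m crank '{"dp":[[40,2,0],[80,4,0],[120,6,0],[160,8,0],[195,9,0],[213,10,4],[213,10,4],[213,10,4],[213,10,4]],"rotation":[[0,0,0],[0,0,0],[0,0.4,0],[0,0.4,0],[0,0.4,0],[0,0.4,0],[0,0.4,0],[0,0.4,0],[0,0.4,0]],"fingers":[0,0,0,0,0,0,0,0,0]}'; python3 go.py 442 -79.6 21 0;  python3 -c "
from h import *
for n in('side','top'): cv2.imwrite(f'pics/p1{n}.png',grab(n)[...,::-1])"
```

```text
clock: 7.67
tool_pos: [441.8, -80.0, 135.0]
eef_rot: [0.706, 0.708, 0.001, 0.002]
ft_force: [0.5, -0.4, 1.0]
grip_width: 93.1
t 7.67 tcp [441.8 -80.  135. ] jaw 0.2 tilt 0.2 F [ 0.5 -0.4  1. ] w 93.1
-> [442.0, -79.6, 21.0, 0.0] dp [0.5, -0.2, 114.0] rot [0.2, 0.0, 0.2] q6 change guess -0.3
```

View pics/p1side.png

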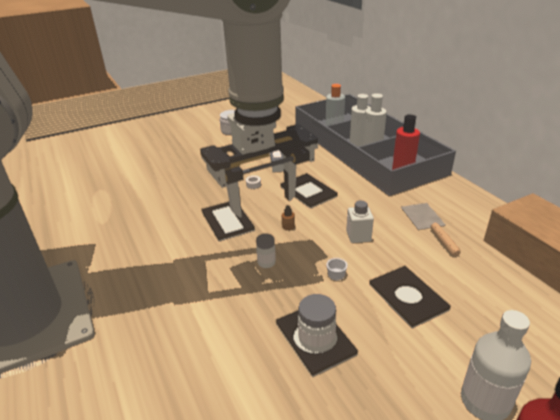

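View pics/p1top.png

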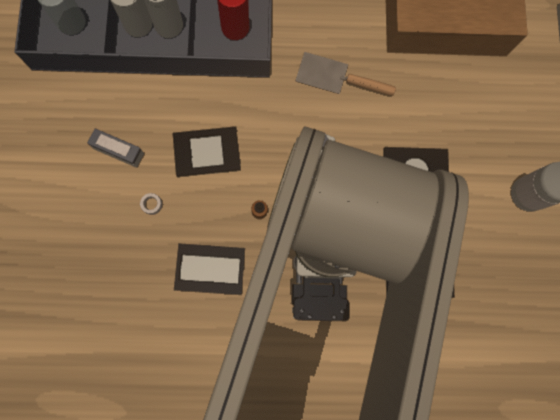

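The jar stands in its holder (side view 317,325), and the gripper is over the pot (266,250). Descending on the pot.

```bash
python3 -m crank '{"dp":[[0.5,0,20],[0.5,0,45],[0.5,0,70],[0.5,0,90],[0.5,0,103],[0.5,0,110],[0.5,0,113],[0.5,0,113]],"rotation":[[0,0,0],[0,0,0],[0,0,0],[0,0,0],[0,0,0],[0,0,0],[0,0,0],[0,0,0]],"fingers":[0,0,0,0,0,0,0,0]}'; python3 -m crank '{"dp":[[0,0,0],[0,0,0],[0,0,0],[0,0,0],[0,0,0],[0,0,0],[0,0,0],[0,0,0],[0,0,0],[0,0,0]],"rotation":[[0,0,0],[0,0,0],[0,0,0],[0,0,0],[0,0,0],[0,0,0],[0,0,0],[0,0,0],[0,0,0],[0,0,0]],"fingers":[1,1,1,1,1,1,1,1,1,1]}'; python3 go.py
```

```text
clock: 8.43
tool_pos: [442.1, -80.7, 21.9]
eef_rot: [0.707, 0.707, 0.001, 0.001]
ft_force: [-0.3, -0.3, 0.9]
grip_width: 93.2
clock: 9.27
tool_pos: [442.1, -80.7, 22.0]
eef_rot: [0.707, 0.707, 0.001, 0.001]
ft_force: [0.1, -0.8, 0.4]
grip_width: 35.9
t 9.27 tcp [442.1 -80.7  22. ] jaw 0.0 tilt 0.17 F [ 0.1 -0.8  0.4] w 35.9
```

```bash
python3 -m crank '{"dp":[[0,0,-5],[0,0,-20],[0,0,-45],[0,0,-75],[0,0,-105],[0,0,-125],[0,0,-130],[0,0,-130]],"rotation":[[0,0,0],[0,0,0],[0,0,0],[0,0,0],[0,0,0],[0,0,0],[0,0,0],[0,0,0]],"fingers":[1,1,1,1,1,1,1,1]}';python3 go.py 622 -290 110 0
```

```text
clock: 9.93
tool_pos: [443.0, -81.0, 154.0]
eef_rot: [0.707, 0.707, 0.002, 0.003]
ft_force: [-0.5, -0.6, -1.0]
grip_width: 35.3
t 9.93 tcp [443. -81. 154.] jaw 0.0 tilt 0.39 F [-0.5 -0.6 -1. ] w 35.3
-> [622.0, -290.0, 110.0, 0.0] dp [-209.0, 178.6, 45.5] rot [0.4, 0.1, 0.0] q6 change guess -0.3
```

```bash
python3 -m crank '{"dp":[[-15,13,0],[-40,34,0],[-70,60,0],[-100,85,0],[-130,111,0],[-160,137,5],[-190,162,20],[-206,177,35],[-209,178.5,45],[-209,178.5,45]],"rotation":[[0,0,0],[0,0,0],[0,0,0],[0,0,0],[0,0,0],[0,0,0],[0.4,0,0],[0.4,0,0],[0.4,0,0],[0.4,0,0]],"fingers":[1,1,1,1,1,1,1,1,1,1]}';python3 go.py 622 -290.2 25.5 0
```

```text
clock: 10.77
tool_pos: [619.1, -289.5, 103.7]
eef_rot: [0.707, 0.707, -0.002, -0.004]
ft_force: [0.2, -0.0, -1.3]
grip_width: 35.5
t 10.77 tcp [ 619.1 -289.5  103.7] jaw -0.0 tilt 0.5 F [ 0.2 -0.  -1.3] w 35.5
-> [622.0, -290.2, 25.5, 0.0] dp [-0.9, 3.5, 78.2] rot [-0.5, -0.2, -0.0] q6 change guess -0.51
```

```bash
python3 -m crank '{"dp":[[-0.9,2.5,0],[-0.9,2.5,10],[-0.9,2.5,25],[-0.9,2.5,40],[-0.9,2.5,55],[-0.9,2.5,62],[-0.9,2.5,66],[-0.9,2.5,66],[-0.9,2.5,66]],"rotation":[[0,0,0],[0,0,0],[0,0,0],[0,0,0],[0,0,0],[0,0,0],[0,0,0],[0,0,0],[0,0,0]],"fingers":[1,1,1,1,1,1,1,1,1]}';python3 go.py 622 -290.2 25 0; python3 -c "
from h import *
for n in('side',): cv2.imwrite(f'pics/p2{n}.png',grab(n)[...,::-1])"
```

```text
clock: 11.52
tool_pos: [621.2, -290.2, 37.8]
eef_rot: [0.707, 0.707, -0.002, -0.004]
ft_force: [-0.0, 0.3, 0.1]
grip_width: 35.9
t 11.52 tcp [ 621.2 -290.2   37.8] jaw -0.0 tilt 0.49 F [-0.   0.3  0.1] w 35.9
-> [622.0, -290.2, 25.0, 0.0] dp [-0.0, 0.9, 12.8] rot [-0.5, -0.2, -0.0] q6 change guess -0.51
```

View pics/p2side.png

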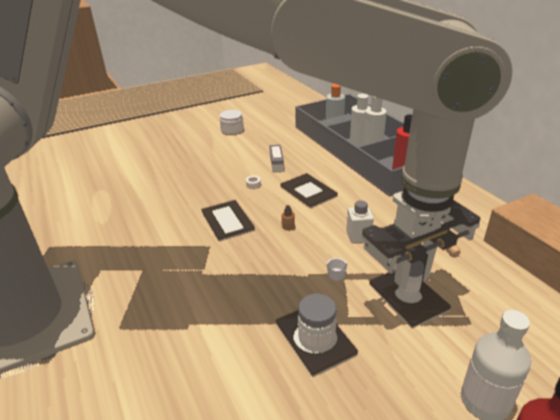

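The pot hangs over the small cut-out (408,290). Lowering gently.

```bash
python3 -m crank '{"dp":[[0,0.5,4],[0,0.5,8],[0,0.5,10],[0,0.5,11],[0,0.5,12],[0,0.5,13],[0,0.5,13],[0,0.5,13]],"rotation":[[-0.4,0,0],[-0.4,0,0],[-0.4,0,0],[-0.4,0,0],[-0.4,0,0],[-0.4,0,0],[-0.4,0,0],[-0.4,0,0]],"fingers":[1,1,1,1,1,1,1,1]}';python3 go.py 622 -290.2 25 0
```

```text
clock: 12.23
tool_pos: [622.0, -290.5, 25.4]
eef_rot: [0.707, 0.707, 0.001, -0.001]
ft_force: [-0.2, -0.4, 0.0]
grip_width: 35.6
t 12.23 tcp [ 622.  -290.5   25.4] jaw -0.0 tilt 0.12 F [-0.2 -0.4  0. ] w 35.6
-> [622.0, -290.2, 25.0, 0.0] dp [0.3, -0.0, 0.4] rot [-0.0, -0.1, -0.0] q6 change guess -0.51
```

```bash
python3 -m crank '{"dp":[[0,0,0.7],[0,0,1.4],[0,0,1.4]],"rotation":[[0,0,0],[0,0,0],[0,0,0]],"fingers":[1,1,1]}'
```

```text
clock: 12.48
tool_pos: [622.3, -290.6, 25.0]
eef_rot: [0.707, 0.707, 0.001, -0.001]
ft_force: [-2.3, 0.7, 5.4]
grip_width: 35.8
```

```bash
python3 -m crank '{"dp":[[0,0,0],[0,0,0],[0,0,0],[0,0,0],[0,0,-20],[0,0,-50],[0,0,-85],[0,0,-115],[0,0,-125],[0,0,-125]],"rotation":[[0,0,0],[0,0,0],[0,0,0],[0,0,0],[0,0,0],[0,0,0],[0,0,0],[0,0,0],[0,0,0],[0,0,0]],"fingers":[0,0,0,0,0,0,0,0,0,0]}'; python3 go.py 649 -101.5 150 -26 649 -101.5 21 -26
```

```text
clock: 13.32
tool_pos: [624.5, -292.1, 154.8]
eef_rot: [0.707, 0.707, 0.002, 0.003]
ft_force: [-0.0, -1.1, -0.1]
grip_width: 92.4
t 13.32 tcp [ 624.5 -292.1  154.8] jaw -0.0 tilt 0.4 F [-0.  -1.1 -0.1] w 92.4
-> [649.0, -101.5, 150.0, -26.0] dp [190.6, 24.3, 4.6] rot [0.4, 0.0, 26.0] q6 change guess -0.51
-> [649.0, -101.5, 21.0, -26.0] dp [190.9, 23.4, 133.6] rot [0.4, 0.0, 26.0] q6 change guess -0.51
```

```bash
python3 -m crank '{"dp":[[35,4,0],[75,9,0],[115,14,0],[155,19,0],[180,23,2],[190.6,24.3,4],[190.6,24.3,4],[190.6,24.3,4],[190.6,24.3,4]],"rotation":[[0,0,7],[0,0,14],[0,0,20],[0,0,26],[0.4,0,26],[0.4,0,26],[0.4,0,26],[0.4,0,26],[0.4,0,26]],"fingers":[0,0,0,0,0,0,0,0,0]}'; python3 go.py 649 -101.5 22 -26;  python3 -c "
from h import *
for n in('side','top'): cv2.imwrite(f'pics/b1{n}.png',grab(n)[...,::-1])"
```

```text
clock: 14.07
tool_pos: [648.4, -103.0, 149.5]
eef_rot: [0.848, 0.529, -0.001, -0.0]
ft_force: [-0.2, 0.5, 1.3]
grip_width: 92.8
t 14.07 tcp [ 648.4 -103.   149.5] jaw -26.1 tilt 0.09 F [-0.2  0.5  1.3] w 92.8
-> [649.0, -101.5, 22.0, -26.0] dp [1.7, 0.0, 127.5] rot [-0.1, 0.1, -0.1] q6 change guess 0.22
```

View pics/b1side.png

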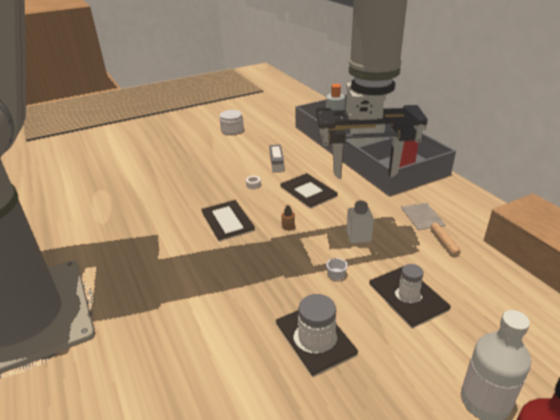

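View pics/b1top.png

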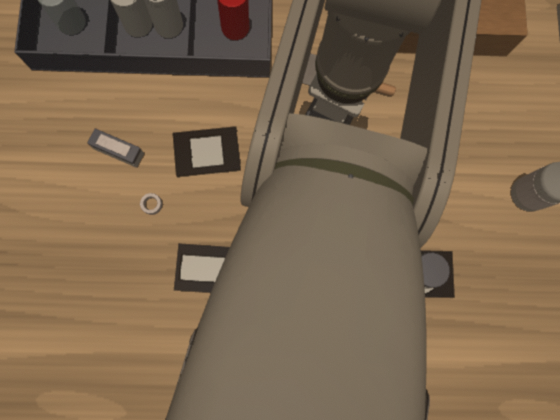

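The pot now stands in the small holder (side 411,285), the jar in the big one (317,325); the gripper is above the bottle (360,224). Descending.

```bash
python3 -m crank '{"dp":[[1.5,0,20],[1.5,0,45],[1.5,0,70],[1.5,0,92],[1.5,0,110],[1.5,0,120],[1.5,0,125],[1.5,0,126],[1.5,0,126]],"rotation":[[0,0,0],[0,0,0],[0,0,0],[0,0,0],[0,0,0],[0,0,0],[0,0,0],[0,0,0],[0,0,0]],"fingers":[0,0,0,0,0,0,0,0,0]}'; python3 -m crank '{"dp":[[0,0,0],[0,0,0],[0,0,0],[0,0,0],[0,0,0],[0,0,0],[0,0,0],[0,0,0],[0,0,0],[0,0,0]],"rotation":[[0,0,0],[0,0,0],[0,0,0],[0,0,0],[0,0,0],[0,0,0],[0,0,0],[0,0,0],[0,0,0],[0,0,0]],"fingers":[1,1,1,1,1,1,1,1,1,1]}'; python3 go.py
```

```text
clock: 14.92
tool_pos: [649.9, -102.7, 25.1]
eef_rot: [0.849, 0.529, 0.0, 0.001]
ft_force: [0.1, -0.5, 0.4]
grip_width: 93.2
clock: 15.75
tool_pos: [649.7, -102.6, 25.0]
eef_rot: [0.849, 0.529, -0.0, 0.0]
ft_force: [-1.6, 1.9, 1.6]
grip_width: 46.3
t 15.75 tcp [ 649.7 -102.6   25. ] jaw -26.2 tilt 0.04 F [-1.6  1.9  1.6] w 46.3
```

```bash
python3 -m crank '{"dp":[[0,0,-5],[0,0,-20],[0,0,-45],[0,0,-75],[0,0,-105],[0,0,-125],[0,0,-130],[0,0,-130]],"rotation":[[0,0,0],[0,0,0],[0,0,0],[0,0,0],[0,0,0],[0,0,0],[0,0,0],[0,0,0]],"fingers":[1,1,1,1,1,1,1,1]}';python3 go.py 646.5 103.2 110 8
```

```text
clock: 16.42
tool_pos: [651.4, -103.0, 158.6]
eef_rot: [0.849, 0.529, 0.002, 0.002]
ft_force: [-0.7, -0.3, -1.2]
grip_width: 46.4
t 16.42 tcp [ 651.4 -103.   158.6] jaw -26.2 tilt 0.34 F [-0.7 -0.3 -1.2] w 46.4
-> [646.5, 103.2, 110.0, 8.0] dp [182.8, -95.7, 48.2] rot [0.3, 0.1, -34.2] q6 change guess 0.22
```

```bash
python3 -m crank '{"dp":[[20,-10,0],[47,-25,0],[77,-40,0],[107,-56,5],[137,-72,15],[165,-86,30],[180,-94,42],[182.8,-95.7,48],[182.8,-95.7,48],[182.8,-95.7,48]],"rotation":[[0,0,-6],[0,0,-12],[0,0,-18],[0,0,-24],[0,0,-30],[0,0,-34],[0.3,0,-34],[0.3,0,-34],[0.3,0,-34],[0.3,0,-34]],"fingers":[1,1,1,1,1,1,1,1,1,1]}';python3 go.py 646.5 103.2 40 8
```

```text
clock: 17.25
tool_pos: [645.4, 102.5, 108.4]
eef_rot: [0.657, 0.754, -0.002, -0.0]
ft_force: [-0.4, -0.2, -1.2]
grip_width: 46.2
t 17.25 tcp [645.4 102.5 108.4] jaw 7.8 tilt 0.18 F [-0.4 -0.2 -1.2] w 46.2
-> [646.5, 103.2, 40.0, 8.0] dp [0.6, 1.4, 68.4] rot [-0.1, 0.1, -0.2] q6 change guess -0.06
```

```bash
python3 -m crank '{"dp":[[0.6,0.5,10],[0.6,0.5,25],[0.6,0.5,40],[0.6,0.5,55],[0.6,0.5,65],[0.6,0.5,68],[0.6,0.5,68],[0.6,0.5,68]],"rotation":[[0,0,0],[0,0,0],[0,0,0],[0,0,0],[0,0,0],[0,0,0],[0,0,0],[0,0,0]],"fingers":[1,1,1,1,1,1,1,1]}';python3 go.py 646.5 103.2 28 8; python3 -c "
from h import *
for n in('side',): cv2.imwrite(f'pics/b2{n}.png',grab(n)[...,::-1])"
```

```text
clock: 17.92
tool_pos: [646.0, 102.8, 40.8]
eef_rot: [0.657, 0.754, -0.001, -0.0]
ft_force: [1.0, -0.1, -0.9]
grip_width: 46.2
t 17.92 tcp [646.  102.8  40.8] jaw 7.8 tilt 0.16 F [ 1.  -0.1 -0.9] w 46.2
-> [646.5, 103.2, 28.0, 8.0] dp [0.3, 0.6, 12.8] rot [-0.1, 0.1, -0.2] q6 change guess -0.05
```

View pics/b2side.png

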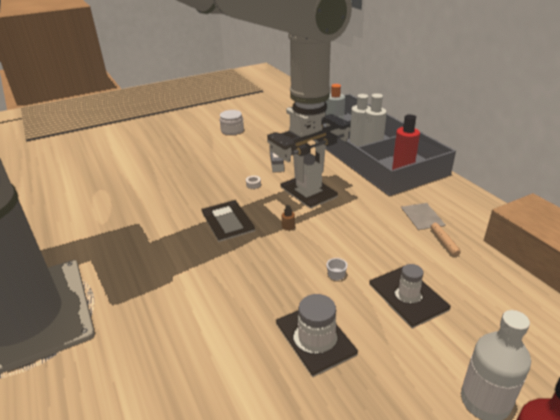

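The bottle hangs just over the square cut-out (308,190). Lowering.

```bash
python3 -m crank '{"dp":[[0.3,0.3,4],[0.3,0.3,8],[0.3,0.3,10],[0.3,0.3,11],[0.3,0.3,12],[0.3,0.3,13],[0.3,0.3,13.5],[0.3,0.3,13.5]],"rotation":[[0,0,0],[0,0,0],[0,0,0],[0,0,0],[0,0,0],[0,0,0],[0,0,0],[0,0,0]],"fingers":[1,1,1,1,1,1,1,1]}';python3 go.py 646.5 103.2 28 8
```

```text
clock: 18.63
tool_pos: [646.7, 103.3, 28.0]
eef_rot: [0.657, 0.754, -0.001, 0.0]
ft_force: [-0.4, -0.2, -0.5]
grip_width: 46.5
t 18.63 tcp [646.7 103.3  28. ] jaw 7.8 tilt 0.12 F [-0.4 -0.2 -0.5] w 46.5
-> [646.5, 103.2, 28.0, 8.0] dp [-0.1, -0.2, 0.0] rot [-0.1, 0.1, -0.2] q6 change guess -0.05
```

```bash
python3 -m crank '{"dp":[[0,0,0.7],[0,0,1.4],[0,0,1.8],[0,0,1.8]],"rotation":[[0,0,0],[0,0,0],[0,0,0],[0,0,0]],"fingers":[1,1,1,1]}'
```

```text
clock: 18.97
tool_pos: [646.8, 103.3, 28.0]
eef_rot: [0.657, 0.754, -0.001, 0.0]
ft_force: [-8.7, -0.9, 11.8]
grip_width: 46.3
```

```bash
python3 -m crank '{"dp":[[0,0,-0.5],[0,0,-0.5],[0,0,-0.5],[0,0,-0.5],[0,0,-20],[0,0,-50],[0,0,-85],[0,0,-115],[0,0,-122],[0,0,-122]],"rotation":[[0,0,0],[0,0,0],[0,0,0],[0,0,0],[0,0,0],[0,0,0],[0,0,0],[0,0,0],[0,0,0],[0,0,0]],"fingers":[0,0,0,0,0,0,0,0,0,0]}'; python3 go.py 644.6 268.8 120 -23.8
```

```text
clock: 19.8
tool_pos: [649.3, 103.7, 154.0]
eef_rot: [0.657, 0.754, 0.001, 0.003]
ft_force: [-0.1, -0.3, 0.2]
grip_width: 93.1
t 19.8 tcp [649.3 103.7 154. ] jaw 7.8 tilt 0.35 F [-0.1 -0.3  0.2] w 93.1
-> [644.6, 268.8, 120.0, -23.8] dp [164.3, 17.6, 33.8] rot [0.4, 0.0, 31.6] q6 change guess -0.05
```

```bash
python3 -m crank '{"dp":[[30,3,0],[65,7,0],[100,11,0],[135,14,10],[157,17,25],[164.3,17.6,33],[164.3,17.6,33],[164.3,17.6,33],[164.3,17.6,33]],"rotation":[[0,0,7],[0,0,14],[0,0,20],[0,0,26],[0.3,0,31.6],[0.3,0,31.6],[0.3,0,31.6],[0.3,0,31.6],[0.3,0,31.6]],"fingers":[0,0,0,0,0,0,0,0,0]}'; python3 go.py 644.6 268.8 13 -23.8;  python3 -c "
from h import *
for n in('side','top'): cv2.imwrite(f'pics/s1{n}.png',grab(n)[...,::-1])"
```

```text
clock: 20.55
tool_pos: [644.7, 267.3, 120.4]
eef_rot: [0.837, 0.546, -0.0, 0.001]
ft_force: [0.8, -0.9, 1.1]
grip_width: 93.0
t 20.55 tcp [644.7 267.3 120.4] jaw -23.7 tilt 0.08 F [ 0.8 -0.9  1.1] w 93.0
-> [644.6, 268.8, 13.0, -23.8] dp [1.5, -0.8, 107.4] rot [0.0, 0.1, 0.1] q6 change guess 0.74
```

View pics/s1side.png

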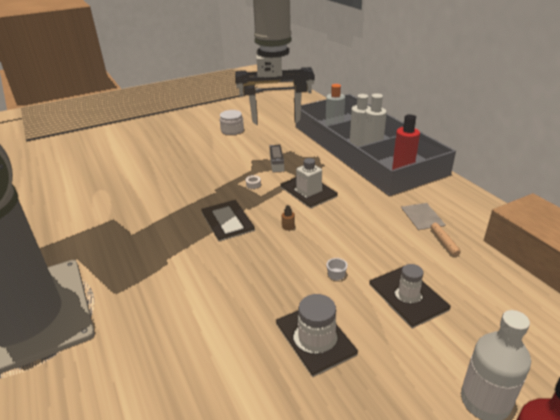

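View pics/s1top.png

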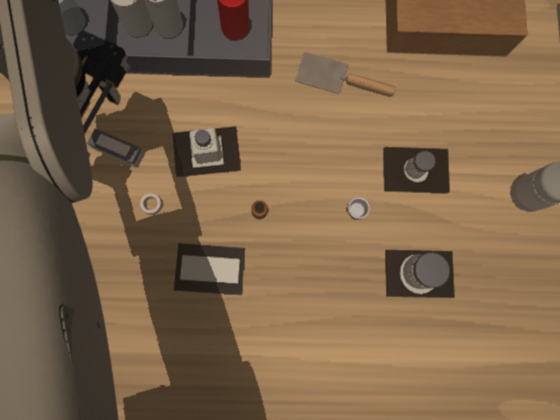

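```bash
python3 -c "
from h import *
print(pt('top',100,72,0),pt('top',100,52,60),pt('side',300,125,0),pt('side',303,108,60))"
```

```text
[802.21430869 316.60003708   0.        ] [812.00458992 298.49295937  60.        ] [820.3073596  449.11656323   0.        ] [823.70554362 436.06033912  60.        ]
```

Bottle, pot and jar stand in their holders in both views (top 205,148; 420,165; 426,272). The tray begins at x≈800, well clear. Descending onto the slide box.

```bash
python3 -m crank '{"dp":[[1.2,-0.5,20],[1.2,-0.5,42],[1.2,-0.5,64],[1.2,-0.5,82],[1.2,-0.5,95],[1.2,-0.5,102],[1.2,-0.5,106],[1.2,-0.5,106],[1.2,-0.5,106]],"rotation":[[0,0,0],[0,0,0],[0,0,0],[0,0,0],[0,0,0],[0,0,0],[0,0,0],[0,0,0],[0,0,0]],"fingers":[0,0,0,0,0,0,0,0,0]}'; python3 go.py 644.6 268.8 13.5 -23.8
```

```text
clock: 21.4
tool_pos: [646.6, 268.7, 16.9]
eef_rot: [0.838, 0.546, 0.002, 0.001]
ft_force: [0.1, 0.2, 1.0]
grip_width: 92.7
t 21.4 tcp [646.6 268.7  16.9] jaw -23.8 tilt 0.21 F [0.1 0.2 1. ] w 92.7
-> [644.6, 268.8, 13.5, -23.8] dp [-0.7, -1.9, 3.4] rot [0.2, -0.1, -0.0] q6 change guess 0.74
```

```bash
python3 -m crank '{"dp":[[0,-1,2],[0,-1,3],[0,-1,3.4],[0,-1,3.4],[0,-1,3.4],[0,-1,3.4],[0,-1,3.4],[0,-1,3.4],[0,-1,3.4],[0,-1,3.4]],"rotation":[[0,0,0],[0,0,0],[0,0,0],[0,0,0],[0,0,0],[0,0,0],[0,0,0],[0,0,0],[0,0,0],[0,0,0]],"fingers":[0,0,1,1,1,1,1,1,1,1]}'; python3 -m crank '{"dp":[[0,0,0],[0,0,0],[0,0,0],[0,0,0]],"rotation":[[0,0,0],[0,0,0],[0,0,0],[0,0,0]],"fingers":[1,1,1,1]}'; python3 go.py
```

```text
clock: 22.23
tool_pos: [645.6, 269.1, 13.5]
eef_rot: [0.838, 0.546, 0.001, 0.001]
ft_force: [-0.2, 0.1, 0.0]
grip_width: 44.3
clock: 22.57
tool_pos: [645.5, 269.1, 13.4]
eef_rot: [0.838, 0.546, 0.001, 0.001]
ft_force: [-0.2, -0.1, -0.0]
grip_width: 31.7
t 22.57 tcp [645.5 269.1  13.4] jaw -23.8 tilt 0.19 F [-0.2 -0.1 -0. ] w 31.7
```

```bash
python3 -m crank '{"dp":[[0,0,-5],[0,0,-20],[0,0,-45],[0,0,-75],[0,0,-100],[0,0,-110],[0,0,-110],[0,0,-110]],"rotation":[[0,0,0],[0,0,0],[0,0,0],[0,0,0],[0,0,0],[0,0,0],[0,0,0],[0,0,0]],"fingers":[1,1,1,1,1,1,1,1]}';python3 go.py 427.4 87.4 90 -2.6
```

```text
clock: 23.23
tool_pos: [645.6, 269.2, 124.1]
eef_rot: [0.838, 0.546, 0.002, 0.001]
ft_force: [-0.2, 0.0, -1.8]
grip_width: 31.5
t 23.23 tcp [645.6 269.2 124.1] jaw -23.8 tilt 0.28 F [-0.2  0.  -1.8] w 31.5
-> [427.4, 87.4, 90.0, -2.6] dp [-254.5, -126.2, 32.9] rot [0.3, -0.1, -21.2] q6 change guess 0.74
```

```bash
python3 -m crank '{"dp":[[-15,-7,0],[-45,-22,0],[-77,-38,0],[-109,-54,0],[-141,-70,0],[-173,-86,0],[-205,-102,8],[-235,-117,20],[-250,-124,30],[-254.5,-126.2,33]],"rotation":[[0,0,-3],[0,0,-6],[0,0,-9],[0,0,-12],[0,0,-15],[0,0,-18],[0.3,0,-21.2],[0.3,0,-21.2],[0.3,0,-21.2],[0.3,0,-21.2]],"fingers":[1,1,1,1,1,1,1,1,1,1]}';python3 -m crank '{"dp":[[0,0,0],[0,0,0],[0,0,0]],"rotation":[[0,0,0],[0,0,0],[0,0,0]],"fingers":[1,1,1]}';python3 go.py 427.4 87.4 30 -2.6
```

```text
clock: 24.07
tool_pos: [422.5, 85.7, 85.6]
eef_rot: [0.724, 0.69, -0.003, -0.003]
ft_force: [0.2, -0.4, -1.6]
grip_width: 31.9
clock: 24.32
tool_pos: [422.9, 86.2, 85.4]
eef_rot: [0.724, 0.69, -0.003, -0.003]
ft_force: [-0.4, -0.2, -0.7]
grip_width: 31.9
t 24.32 tcp [422.9  86.2  85.4] jaw -2.7 tilt 0.47 F [-0.4 -0.2 -0.7] w 31.9
-> [427.4, 87.4, 30.0, -2.6] dp [1.4, 4.9, 55.4] rot [-0.5, -0.0, -0.1] q6 change guess 0.13
```

```bash
python3 -m crank '{"dp":[[1.4,4.5,8],[1.4,4.5,20],[1.4,4.5,32],[1.4,4.5,44],[1.4,4.5,52],[1.4,4.5,55],[1.4,4.5,55],[1.4,4.5,55]],"rotation":[[0,0,0],[-0.4,0,0],[-0.4,0,0],[-0.4,0,0],[-0.4,0,0],[-0.4,0,0],[-0.4,0,0],[-0.4,0,0]],"fingers":[1,1,1,1,1,1,1,1]}';python3 go.py 427.4 87.4 16.5 -2.6; python3 -c "
from h import *
a=grab('side')[...,::-1];b=grab('top')[...,::-1];cv2.imwrite('pics/s2.png',np.hstack([cv2.resize(a[140:280,160:300],(400,400)),cv2.resize(b[200:340,140:280],(400,400))]))"
```

```text
clock: 24.98
tool_pos: [427.5, 87.7, 30.8]
eef_rot: [0.723, 0.69, -0.0, -0.0]
ft_force: [-0.2, -0.0, -0.8]
grip_width: 31.8
t 24.98 tcp [427.5  87.7  30.8] jaw -2.7 tilt 0.05 F [-0.2 -0.  -0.8] w 31.8
-> [427.4, 87.4, 16.5, -2.6] dp [-0.3, -0.1, 14.3] rot [-0.1, -0.0, -0.1] q6 change guess 0.13
```

View pics/s2.png

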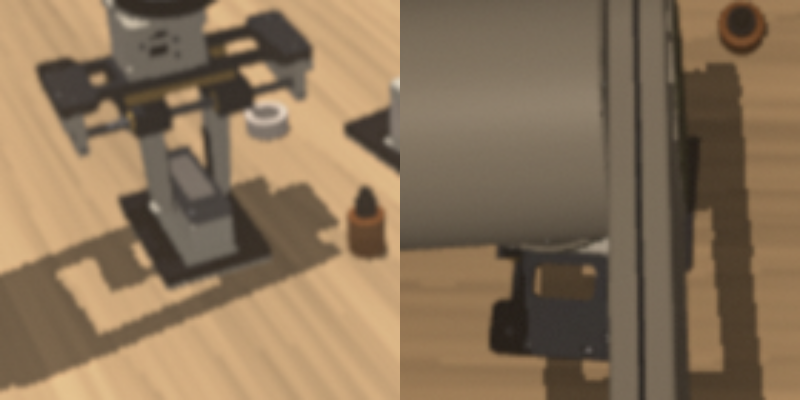

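```bash
python3 -c "
from fit import *
for p in rot(427.5,87.7,-.045,rect(32,92,17.4)+rect(32,92,53.4)):
  q=proj('side',p); print(np.round(p,1),np.round((q-[160,140])/.35,0))"
```

```text
[445.6 132.9  17.4] [190. 178.]
[413.6 134.4  17.4] [153. 188.]
[409.4  42.5  17.4] [191. 250.]
[441.4  41.   17.4] [232. 238.]
[445.6 132.9  53.4] [186. 140.]
[413.6 134.4  53.4] [147. 150.]
[409.4  42.5  53.4] [187. 210.]
[441.4  41.   53.4] [228. 199.]
```

```bash
python3 -c "
from fit import *
a=grab('side')[...,::-1][185:250,190:265].copy()
b=cv2.resize(a,None,fx=9,fy=9,interpolation=cv2.INTER_CUBIC)
P=rot(427.5,87.7,-.045,rect(32,92,17.4)+rect(32,92,53.4))
for p in P:
  q=(proj('side',p)-[190,185]+.5)*9; cv2.circle(b,tuple(int(v) for v in q),4,(0,0,255),-1)
for p in rot(427.4,87.4,-.045,rect(84,120,12)):
  q=(proj('side',p)-[190,185]+.5)*9; cv2.circle(b,tuple(int(v) for v in q),4,(0,255,0),-1)
cv2.imwrite('pics/s3.png',b)"
```

```text
(no output)
```

View pics/s3.png

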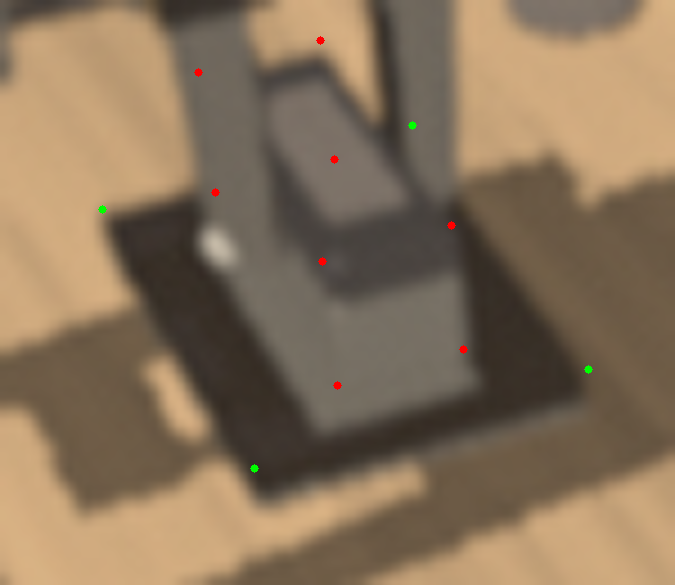

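The overlay confirms the plate lies where measured. The box's visible far end is about 2 px low and its near end about 1–2 px high, so its centre agrees; the pale band under the box is the shaded cut-out floor. Lowering.

```bash
python3 -m crank '{"dp":[[-0.3,0,5],[-0.3,0,9],[-0.3,0,11],[-0.3,0,12],[-0.3,0,13],[-0.3,0,14],[-0.3,0,14],[-0.3,0,14]],"rotation":[[0,0,0],[0,0,0],[0,0,0],[0,0,0],[0,0,0],[0,0,0],[0,0,0],[0,0,0]],"fingers":[1,1,1,1,1,1,1,1]}';python3 go.py 427.4 87.4 16.5 -2.6
```

```text
clock: 25.8
tool_pos: [427.8, 87.3, 17.2]
eef_rot: [0.724, 0.69, 0.0, -0.0]
ft_force: [-0.5, -0.2, -1.6]
grip_width: 32.0
t 25.8 tcp [427.8  87.3  17.2] jaw -2.7 tilt 0.03 F [-0.5 -0.2 -1.6] w 32.0
-> [427.4, 87.4, 16.5, -2.6] dp [0.1, -0.4, 0.7] rot [0.0, -0.0, -0.1] q6 change guess 0.13
```

```bash
python3 -m crank '{"dp":[[0,0,0.6],[0,0,1.2],[0,0,1.6],[0,0,1.6]],"rotation":[[0,0,0],[0,0,0],[0,0,0],[0,0,0]],"fingers":[1,1,1,1]}'
```

```text
clock: 26.13
tool_pos: [428.0, 87.3, 16.3]
eef_rot: [0.724, 0.69, 0.0, -0.0]
ft_force: [-5.0, 0.2, 8.2]
grip_width: 31.7
```

```bash
python3 -m crank '{"dp":[[0,0,-0.3],[0,0,-0.3],[0,0,-0.3],[0,0,-0.3],[0,0,-15],[0,0,-40],[0,0,-75],[0,0,-110],[0,0,-140],[0,0,-150]],"rotation":[[0,0,0],[0,0,0],[0,0,0],[0,0,0],[0,0,0],[0,0,0],[0,0,0],[0,0,0],[0,0,0],[0,0,0]],"fingers":[0,0,0,0,0,0,0,0,0,0]}'; python3 go.py 300 450 200 60
```

```text
clock: 26.97
tool_pos: [430.5, 87.5, 171.7]
eef_rot: [0.724, 0.69, 0.003, 0.002]
ft_force: [1.2, 0.5, 1.3]
grip_width: 91.5
t 26.97 tcp [430.5  87.5 171.7] jaw -2.7 tilt 0.44 F [1.2 0.5 1.3] w 91.5
-> [300.0, 450.0, 200.0, 60.0] dp [356.1, -147.1, -28.9] rot [0.4, 0.2, -62.7] q6 change guess 0.13
```

```bash
python3 -m crank '{"dp":[[35,-14,-10],[75,-30,-20],[112,-46,-29],[150,-62,-29],[188,-78,-29],[225,-93,-29],[262,-108,-29],[300,-124,-29],[335,-140,-29],[356,-147,-29]],"rotation":[[0,0,-6],[0,0,-12],[0,0,-18],[0,0,-24],[0,0,-30],[0,0,-36],[0,0,-42],[0,0,-48],[0,0,-54],[0,0,-60]],"fingers":[0,0,0,0,0,0,0,0,0,0]}';python3 -m crank '{"dp":[[0,0,0],[0,0,0],[0,0,0]],"rotation":[[0,0,0],[0,0,0],[0,0,0]],"fingers":[0,0,0]}'; python3 -c "
from h import *
for n in('side','top'): cv2.imwrite(f'pics/e{n}.png',grab(n)[...,::-1])"
```

```text
clock: 27.8
tool_pos: [297.6, 452.9, 199.0]
eef_rot: [0.278, 0.961, 0.001, 0.003]
ft_force: [0.3, 0.3, 0.7]
grip_width: 93.1
clock: 28.05
tool_pos: [297.5, 452.1, 198.1]
eef_rot: [0.279, 0.96, 0.001, 0.003]
ft_force: [0.5, -0.1, -0.1]
grip_width: 92.9
```

View pics/eside.png

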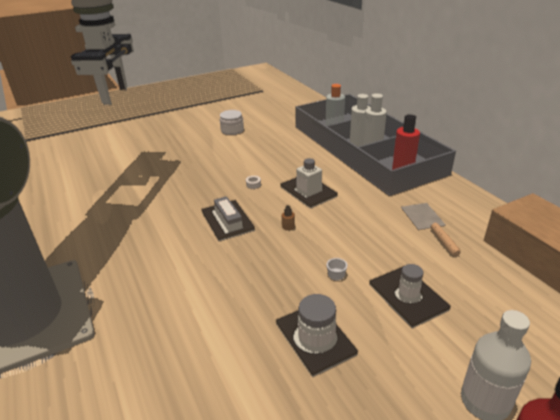

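View pics/etop.png

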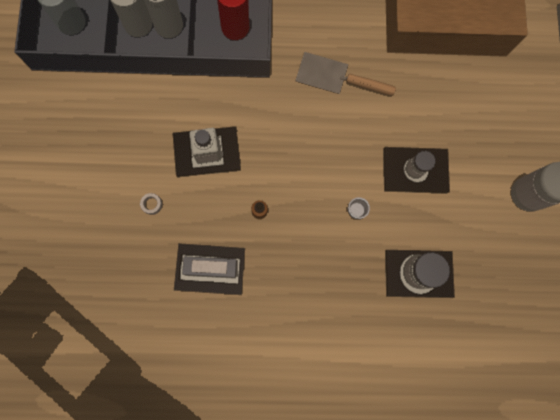

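All four sit in their holders; dropper (259,209) and cup (359,209) are where they were. Checking with numbers from the lid outlines.

```bash
python3 - <<'E'
from fit import *
a=cv2.imread('pics/etop.png'); s=cv2.imread('pics/eside.png')
hs=dict(jar=(427.6,-290.3,0),pot=(621.9,-290.2,0),bottle=(646.5,103.2,.14),slide=(427.3,87.4,-.045))
md=dict(jar=circ(58,75),pot=circ(36,63),bottle=circ(26,87),slide=rect(32,92,39))
tiles=[]
for n,im in(('top',a),('side',s)):
  row=[]
  for k,x in hs.items():
    q=np.array([proj(n,p) for p in rot(*x,md[k])]); c=np.round(q.mean(0)).astype(int)
    r=33; t=cv2.resize(im[c[1]-r:c[1]+r,c[0]-r:c[0]+r],(200,200),interpolation=cv2.INTER_CUBIC)
    cv2.polylines(t,[np.round((q-(c-r)+.5)*200/66).astype(np.int32)],True,(0,0,255),1); row.append(cv2.convertScaleAbs(t,alpha=1.4))
  tiles.append(np.hstack(row))
cv2.imwrite('pics/chk.png',np.vstack(tiles))
d=cv2.absdiff(a,cv2.imread('pics/top0.png')).max(2); print('dropper diff',d[196:222,246:274].max(),'cup diff',d[192:224,340:376].max())
E
```

```text
dropper diff 6 cup diff 4
```

View pics/chk.png

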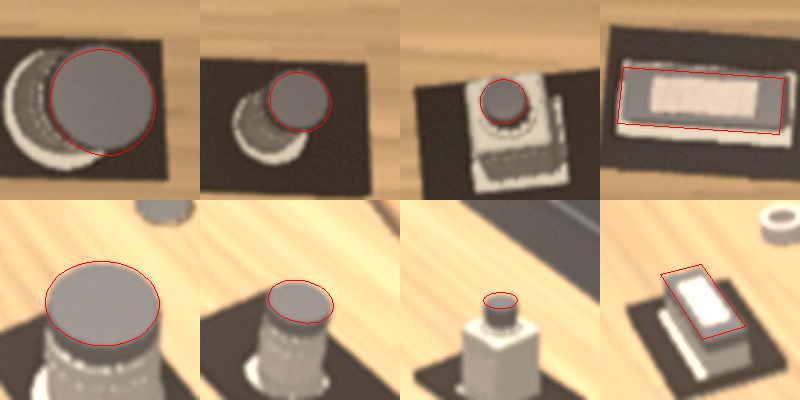

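The lid outlines match the holder centres within 1–2 px (2–3 mm) in both views, at the expected heights.

```bash
python3 -c "
from station import env
print(env.hand_in()); s=env.state(); print(s['clock'])"
```

```text
the job is handed in; nothing more can be done
None
the job is handed in; nothing more can be done
```

All four containers are in their matching cut-outs, upright with lids up, and I handed the job in at about 28 s. `hand_in` gives no verdict, so I don't have the official result.

- **Placing:** I lowered each container until the wrist force showed it touching the floor (5–12 N), released it and lifted clear. The gripper ended parked away from everything.
- **Position:** In the final pictures from both cameras, the lid outlines matched the expected positions at the holder centres to within about 2–3 mm. The limit is 12 mm.
- **Bystanders:** The dropper bottle and aluminium cup had not moved; the before and after pictures are practically the same there.
- **What disagreed:**
  - The two cameras differed by up to about 2 mm on most positions, and by about 0.15 rad on the bottle's turn. I worked between the two readings.
  - A mid-carry check of the slide box looked 1–2 px off at each end, in opposite directions. The final pictures showed it lying inside its cut-out.

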